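# Sweep the copper pipe offcuts off the soldering board into the scrap tray

### The job

Clear the soldering board of scrap: with the fingertips, push the three short copper pipe offcuts (the plain open rings) across the board and over its edge so that they drop into the empty scrap tray at its end. Do not pick any of them up, and leave the brass coupling, the flux tin and the pipe cutter where they are on the board.

Things in the scene. Friction and masses are not known exactly. Their poses are not given: they have to be found in the camera images.
- board: Soldering board, fixed: a flat block 260 x 260 mm, 50 mm high (plywood below, grey heatproof plate on top), smooth level top, no lip. Origin: centre of its underside, on the bench. z up; x points roughly away from the robot, y roughly to the robot's left (turned up to 0.3 rad). Tray and rack stand against its +y and -y sides, either way round.
- tray: Scrap tray, fixed: an empty open-topped thin steel box, 260 mm along the board's side (its x), 110 mm across (its y), walls 3 mm, rim 42 mm above the bench (8 mm below the board's top). It stands 2 mm from the board's +y or -y side, its centre 187 mm from the board's centre, axes parallel to the board's. Origin: centre of its underside, on the bench.
- rack: Fittings rack, fixed, at the board's other end, across from the tray: a wooden block 260 x 110 mm, 30 mm high, with seven good fittings standing on it up to 61 mm above the bench. Not to be used. Origin: centre of its underside, on the bench.
- offcut_a: Offcut of copper pipe: a plain ring standing flat on one cut end on the board, 28 mm outside diameter, 24 mm bore, 14 mm high, about 18 g. Origin: centre of its lower end face. It slides when pushed.
- offcut_b: Offcut of copper pipe: a plain ring standing flat on one cut end on the board, 28 mm outside diameter, 24 mm bore, 18 mm high, about 23 g. Origin: centre of its lower end face. It slides when pushed.
- offcut_c: Offcut of copper pipe: a plain ring standing flat on one cut end on the board, 22 mm outside diameter, 18 mm bore, 15 mm high, about 15 g. Origin: centre of its lower end face. It slides when pushed.
- coupling: Good brass coupling, loose, standing upright near the board's middle: 42 mm high, 24 mm thick, hexagon 30 mm over its corners. To be left alone. The offcuts lie to either side of it (nearer to and farther from the robot), so each can be pushed straight along the board's y without meeting it. Origin: centre of its underside.
- tin: Flux tin, loose, a small round metal tin with a white lid, 33 mm diameter, 34 mm high, standing on the board near its far (+x) edge. To be left alone. Origin: centre of its underside.
- cutter: Small pipe cutter, loose, lying on the board along its near (-x) edge: aluminium C-frame with a black knob, 26 mm wide (x), about 84 mm long (y, from +30 mm to the knob's end at -54 mm), 16 mm high. To be left alone. Origin: on its underside, in the middle of the frame.

How it is judged:
At the end, for the whole second after the job is handed in: All three offcuts lie at rest inside the scrap tray (origin between its walls and less than 40 mm above its underside), and the coupling, the tin and the cutter are within 15 mm of where they began and have not tipped over (under 0.3 rad) (x of offcut_a in the frame of tray between -0.127 and 0.127 m and y of offcut_a in the frame of tray between -0.052 and 0.052 m and z of each of offcut_a, offcut_b, offcut_c in the frame of tray below 0.04 m and linear speed of each of offcut_a, offcut_b, offcut_c below 0.03 m/s and x of offcut_b in the frame of tray between -0.127 and 0.127 m and y of offcut_b in the frame of tray between -0.052 and 0.052 m and x of offcut_c in the frame of tray between -0.127 and 0.127 m and y of offcut_c in the frame of tray between -0.052 and 0.052 m and distance of each of coupling, tin, cutter from where it was at the start of the episode below 0.015 m and angle between each of coupling, tin, cutter's own z axis and vertical below 0.3 rad); the robot touches nothing.
It fails at once if an offcut was picked up (its origin more than 20 mm above the board's top) (height (world z) of any of offcut_a, offcut_b, offcut_c above 0.07 m).
It fails at once if the coupling, the tin or the cutter was shifted more than 15 mm or tipped (not (distance of coupling from where it was at the start of the episode below 0.015 m) or not (distance of tin from where it was at the start of the episode below 0.015 m) or not (distance of cutter from where it was at the start of the episode below 0.015 m) or not (angle between coupling's own z axis and vertical below 0.3 rad) or not (angle between tin's own z axis and vertical below 0.3 rad) or not (angle between cutter's own z axis and vertical below 0.3 rad)).
It also fails if it takes over 48 s, if anything falls off the work surface, if the arm or the gripper's body presses on something with over 40 N, if the wrist force passes 120 N, or if a joint passes its speed limit or range.

### The arm

A 6-joint arm with a two-finger parallel gripper is mounted at the origin on the work surface. World frame = base frame: x ahead of the robot, y to its left, z up, the work surface at z = 0. Lengths are in m, angles in rad, forces in N, time in s.
With the tool pointing down it reaches from about 0.35 to 0.975 m from the base axis. Payload 17.4 kg.
Tool frame: the origin (TCP) lies midway between the tips of the shut fingers; the grasp point (between the pads) lies 19 mm behind it (manip.hold_point_z is the distance from the TCP to the grasp point, in m); z points along the fingers, y is the line along which they close (so a half turn about z gives the same grasp; the last joint's range is limited). The gripper opens to 85 mm and grips with 20 to 120 N. Pads are 22 mm wide; open, the fingers measure 114 mm over their backs; the gripper's body (76 mm by 85 mm) begins 54 mm behind the grasp point. The pads swing forward as they close: fully open they stand 13 mm farther back than shut.
Start: joints at [1.284, 0.116, 1.442, -0, 1.584, -0.038], TCP at [0.166, 0.654, 0.231] pointing down, gripper open.
Joint ranges: [-2.83, 2.83], [-0.83, 2.19], [0.07, 2.5], [-1.14, 4.28], [0.01, 3], [-2.97, 2.97]. Speed limits (rad/s): [1.89, 1.89, 2.22, 3.14, 3.14, 3.14].

### API

Orientations are given as a unit quaternion [w, x, y, z].
In Python, from cell import manip gives the robot as it stands.
- The arm moves only by the tool apply_moves, never from a script. Its argument "steps" is a list that holds one entry, the list of rows, each a list of 4 numbers: the shift along the tool's x, y, z in mm, then the turn about the tool's z in degrees. In form: [[[tx, ty, tz, spin], ...]]. A call has 1 to 5 rows; each row shifts and turns the commanded pose from where the row before left it, along the tool's axes as they then stand; what a row does not reach is not made up. A row lasts 1/8 s, in which the tool goes at most 62.5 mm and 10.7 degrees, less where a joint would pass 70% of its speed; a pose out of reach is approached as far as the arm can. A call is refused whole if a number of a shift passes 62.5 or a number of a turn 10.7, either way. A call with a gripper value outside its range is refused whole. "jaw" is the closure, from 0 (fully open) to 1 (shut), set as the call begins (left out, the last holds). The fingers move at their own pace and stop on an object; the grip force is fixed at half the most. Time passes only in rows, so rows that do not move let the fingers close. It gives the time, the measured TCP pose, the force, the opening and the grip force at its end, in the units of the state.
- manip.read_state(): the state, without advancing time (a new reading comes with each control period).
- manip.capture(name): name is "scene" or "top" or "wrist"; returns a dict with "image" (384x512x3 uint8, blue, green, red), "fx", "fy", "cx", "cy" (pixels), "R" (3x3) and "t" (3): a world point X has camera coordinates R X + t; the wrist camera has in their place "hand_eye" (4x4, takes a point from camera to tool coordinates, whose origin is the TCP and whose axes are the flange's). Camera axes: x right, y down, z forward; pixel columns grow to the right and rows downward; lengths in m; the calibration is good to about 2 mm. A picture is of the moment at which its call begins: read the wrist's pose just before it. There is no depth.
- manip.job_done(): hands the job in; it is judged then, once.
The state is a dict: "time_s": time; "qpos": joint angles; "dq": joint speeds; "joint_torque": joint torques, N m; "ee_pos": TCP position; "eef_rot": TCP orientation; "contact_force": force on the tool from outside, world axes, zero at the start; "wrist_torque": the same for the moment, N m; "gripper_width": finger opening in m; "finger_force": force on a finger pad.
Only numpy, scipy, OpenCV 4.12 (cv2) and the standard library are available. Lean on these libraries where they do the work, as an engineer would, in place of code of your own. Each camera call takes 0.05 s, during which the arm holds its last target. There are 200 camera calls.

## Working session

There is one attempt and no reset: what is moved stays moved. The work goes in short steps, Python scripts to look and compute and a tool call to move; the robot and the scene stay as the last step left them, time stands still between calls to the robot, and variables do not carry over. Pictures are saved under pics/ and viewed, at most 10 in all, crops included, and the job is handed in when it is done.

Besides the shell and the picture viewer there is one more tool, called after "Emit:" as name(argument=value, ...), one argument or row to a line, values as JSON. apply_moves: Moves the arm, as the interface text tells. Its arguments: {"type":"object","properties":{"steps":{"type":"array","items":{"type":"array","items":{"type":"array","items":{"type":"number"}}}},"jaw":{"type":"number"}},"required":["steps"]}

```bash
mkdir -p pics
python3 - <<'E'
from cell import manip
import cv2,pickle
d={}
for n in("scene","top"):
    c=manip.capture(n);d[n]=c;cv2.imwrite(f"pics/{n}0.png",c["image"]);print(n,c["fx"],c["t"],c["R"])
pickle.dump(d,open("c0.pkl","wb"))
s=manip.read_state();print(s)
E
```

```text
scene 463.21104427852043 [-0.48983448 -0.10386779  1.03936671] [[ 0.82809707  0.5604715   0.01126713]
 [ 0.29795526 -0.42302645 -0.85572851]
 [-0.47484515  0.71198337 -0.51730239]]
top 426.0126029842012 [0.04733864 0.56420785 0.70529568] [[-0.0074775  -0.99973629 -0.02171239]
 [-0.99439813  0.00972343 -0.10525122]
 [ 0.10543459  0.02080374 -0.99420861]]
{'time_s': 0.1, 'qpos': array([ 1.28419500e+00,  1.16430215e-01,  1.44221369e+00, -1.70571358e-05,
        1.58397324e+00, -3.78244713e-02]), 'dq': array([ 0.00018325,  0.00043094, -0.00146279, -0.00045798,  0.00089316,
        0.00278095]), 'joint_torque': array([ 3.36075376e-03, -7.33668423e+01, -6.33790541e+01,  5.48169339e-05,
        5.16193046e-03,  6.81973177e-06]), 'ee_pos': array([0.16617909, 0.65404946, 0.2306318 ]), 'eef_rot': array([-7.43128832e-05,  1.24067998e-01,  9.92273586e-01, -5.06897650e-04]), 'contact_force': array([ 0.2293217 , -0.20438765, -0.56854178]), 'wrist_torque': array([-0.08927494,  0.09328869,  0.00933998]), 'finger_force': 0.0, 'gripper_width': 0.08520305762637012}
```

View pics/top0.png

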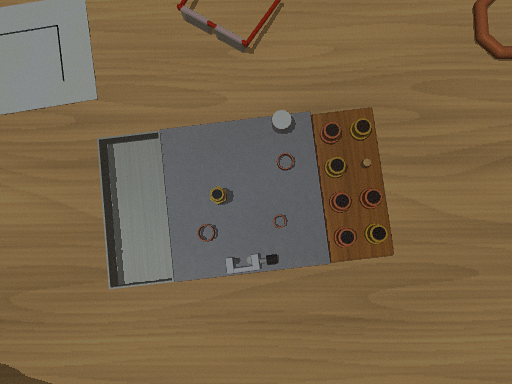

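View pics/scene0.png

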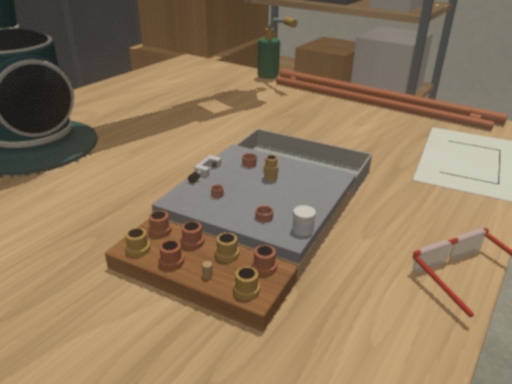

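The top view shows the tray on the left (+y). Offcuts are at about (286,161), (207,233) and (280,221), the coupling at (218,195), the tin at (282,121) and the cutter at (227–278,262).

```bash
cat > h.py <<'E'
import numpy as np,cv2
from cell import manip
def ray(c,p,z):
    R=np.array(c["R"]);t=np.array(c["t"]);o=-R.T@t
    d=R.T@np.array([(p[0]-c["cx"])/c["fx"],(p[1]-c["cy"])/c["fy"],1])
    return (o+d*(z-o[2])/d[2])[:2]
def board(c):
    hsv=cv2.cvtColor(c["image"],cv2.COLOR_BGR2HSV)
    return hsv
def blobs(c,box):
    hsv=cv2.cvtColor(c["image"],cv2.COLOR_BGR2HSV)
    m=((hsv[...,1]>90)&((hsv[...,0]<14)|(hsv[...,0]>170))).astype(np.uint8)
    k=np.zeros_like(m);cv2.fillConvexPoly(k,np.array(box,np.int32),1);m*=k
    m=cv2.morphologyEx(m,cv2.MORPH_CLOSE,np.ones((3,3),np.uint8))
    out=[]
    for q in cv2.findContours(m,cv2.RETR_EXTERNAL,cv2.CHAIN_APPROX_NONE)[0]:
        if len(q)>14: out.append((cv2.minEnclosingCircle(q),cv2.boundingRect(q)))
    return out
E
python3 - <<'E'
import pickle;from h import *
d=pickle.load(open("c0.pkl","rb"));c=d["top"]
for n,p,z in[("NLtrayside far",(160.5,130),.05),("near trayside",(173,281.5),.05),("rack far",(312,112),.05),("rack near",(330,263),.05),("coup top",(217.5,194.5),.092),("tin top",(282,119.5),.084),("cut a",(227,273),.05),("cut b",(227,258),.066),("knob",(278,255),.066)]:print(n,ray(c,p,z).round(4))
for (ce,r),bb in blobs(c,[(166,135),(309,117),(324,258),(178,275)]):
    print(np.round(ce,1),round(r,1),bb,ray(c,ce,.058).round(4),"rmm",r*.685/426*1e3)
E
```

```text
NLtrayside far [0.6734 0.206 ]
near trayside [0.4175 0.1811]
rack far [ 0.7015 -0.0539]
rack near [ 0.4461 -0.078 ]
coup top [0.5569 0.103 ]
tin top [ 0.6794 -0.001 ]
cut a [0.4309 0.0918]
cut b [0.4561 0.0903]
knob [0.4603 0.0078]
[205.7 232.5] 8.7 (198, 225, 17, 16) [0.4976 0.1262] rmm 13.938682381535921
[279.2 221. ] 6.5 (273, 215, 13, 13) [0.5155 0.0049] rmm 10.526135672985667
[284.9 161. ] 8.5 (277, 153, 17, 17) [ 0.6157 -0.006 ] rmm 13.727362805129216
```

Emit:
apply_moves(
  steps=[
    [[0,0,0,10],[0,0,0,10],[0,0,0,10],[0,0,0,10],[0,0,0,10]],
  ],
  jaw=0.8,
)

```text
time_s: 0.72
ee_pos: [0.1662, 0.6541, 0.2309]
eef_rot: [0.0, 0.534, 0.845, -0.0]
contact_force: [-0.0, 0.9, -0.2]
gripper_width: 0.0171
finger_force: 0.0
```

Emit:
apply_moves(
  steps=[
    [[0,0,0,10],[0,0,0,10],[-60,28,0,0.2],[-60,28,0,0],[-60,28,0,0]],
  ],
)

```text
time_s: 1.35
ee_pos: [0.2622, 0.4911, 0.2309]
eef_rot: [0.0, 0.672, 0.741, -0.0]
contact_force: [0.8, 0.3, -0.5]
gripper_width: 0.0169
finger_force: 0.0
```

Emit:
apply_moves(
  steps=[
    [[-60,28,0,0],[-60,28,0,0],[-60,28,0,0],[-60,28,0,0],[-60,28,0,0]],
  ],
)

```text
time_s: 1.98
ee_pos: [0.4212, 0.2219, 0.2313]
eef_rot: [0.0, 0.672, 0.741, 0.0]
contact_force: [0.6, 0.1, -0.2]
gripper_width: 0.017
finger_force: 0.0
```

```bash
cat >> h.py <<'E'
C=np.array([.5596,.0638]);X=np.array([.9953,.0969]);Y=np.array([-.0969,.9953])
def bf(p): d=np.array(p)[:2]-C; return (np.array([d@X,d@Y])*1e3).round(1)
def st():
    from scipy.spatial.transform import Rotation as Ro
    s=manip.read_state();q=s["eef_rot"];M=Ro.from_quat([q[1],q[2],q[3],q[0]]).as_matrix()
    print("t",s["time_s"],"board xy",bf(s["ee_pos"]),"z",s["ee_pos"][2].round(4),"w",s["gripper_width"],"F",s["contact_force"].round(1),"yaw of tool y vs board x deg",np.degrees(np.arctan2(M[1,1],M[0,1])-np.arctan2(X[1],X[0])).round(2), "tilt",M[2,2].round(5))
E
python3 -c "
from h import *
st();c=manip.capture('top');cv2.imwrite('pics/t1.png',c['image'])
for p in [(.4976,.1262),(.5155,.0049),(.6157,-.006),(.5569,.103),(.6794,-.001)]:print(bf(p))"
```

```text
t 1.975 board xy [-122.5  170.7] z 0.2313 w 0.017011659301679586 F [ 0.6  0.1 -0.2] yaw of tool y vs board x deg -0.01 tilt -1.0
[-55.7  68.1]
[-49.6 -54.3]
[ 49.1 -74.9]
[ 1.1 39.3]
[113.  -76.1]
```

Emit:
apply_moves(
  steps=[
    [[-50,22,0,0],[-50,22,0,0],[-51,23,0,0],[0,0,40,0],[0,0,40,0]],
  ],
)

```text
time_s: 2.65
ee_pos: [0.5021, 0.0792, 0.1501]
eef_rot: [0.0, 0.673, 0.74, 0.0]
contact_force: [-0.8, 0.3, 0.1]
gripper_width: 0.017
finger_force: 0.0
```

Emit:
apply_moves(
  steps=[
    [[0,0,20,0],[0,0,0,0],[0,0,0,0]],
  ],
)

```text
time_s: 3.02
ee_pos: [0.5025, 0.0802, 0.1329]
eef_rot: [0.001, 0.672, 0.741, 0.001]
contact_force: [0.2, 1.0, 0.4]
gripper_width: 0.0169
finger_force: 0.0
```

```bash
python3 -c "
from h import *
st();c=manip.capture('top');w=manip.capture('wrist');s=manip.capture('scene')
cv2.imwrite('pics/t2.png',np.vstack([np.hstack([cv2.resize(c['image'][90:310,90:400],(400,284)),cv2.resize(s['image'][100:320,90:400],(400,284))]),np.hstack([cv2.resize(w['image'],(400,300)),np.zeros((300,400,3),np.uint8)])]))"
```

```text
t 3.025 board xy [-55.2  21.9] z 0.1329 w 0.016874890618811998 F [0.2 1.  0.4] yaw of tool y vs board x deg 0.01 tilt -1.0
```

View pics/t2.png

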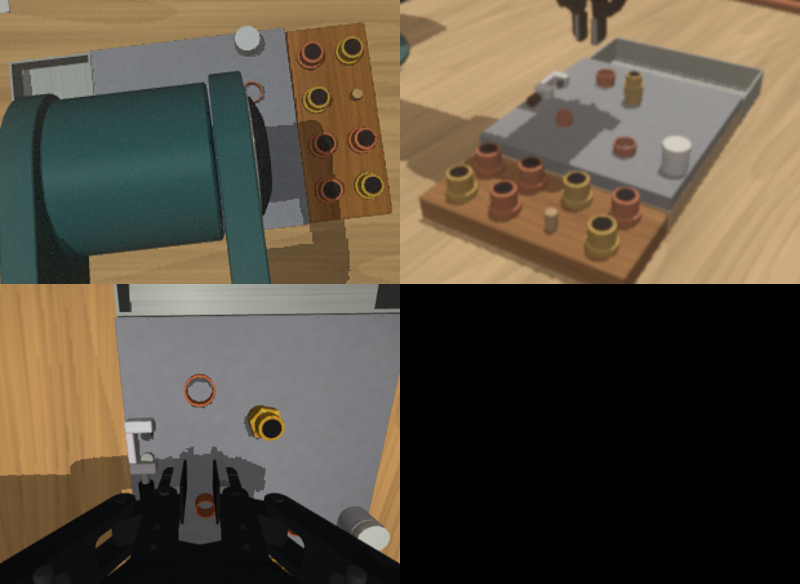

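Fingers are centred on the first ring (wrist view, ring at (200,390), fingers straddling x≈200). Lowering in front of it, then pushing.

Emit:
apply_moves(
  steps=[
    [[0,0,30,0],[0,0,25,0],[0,0,12,0],[0,0,7,0],[0,0,0,0]],
  ],
)

```text
time_s: 3.8
ee_pos: [0.5021, 0.08, 0.0577]
eef_rot: [0.0, 0.672, 0.74, 0.0]
contact_force: [1.1, -0.9, 0.8]
gripper_width: 0.0171
finger_force: 0.0
```

Emit:
apply_moves(
  steps=[
    [[10,0,0,0],[10,0,0,0],[10,0,0,0],[10,0,0,0],[10,0,0,0]],
  ],
)

```text
time_s: 4.42
ee_pos: [0.497, 0.1305, 0.0573]
eef_rot: [0.0, 0.672, 0.741, 0.0]
contact_force: [0.3, -0.7, 0.2]
gripper_width: 0.0168
finger_force: 0.2
```

```bash
python3 -c "
from h import *
st();w=manip.capture('wrist');s=manip.capture('scene')
cv2.imwrite('pics/t3.png',np.hstack([cv2.resize(s['image'][100:320,90:400],(400,284)),cv2.resize(w['image'],(379,284))]))"
```

```text
t 4.425 board xy [-55.8  72.5] z 0.0573 w 0.016789089139336456 F [ 0.3 -0.7  0.2] yaw of tool y vs board x deg -0.0 tilt -1.0
```

View pics/t3.png

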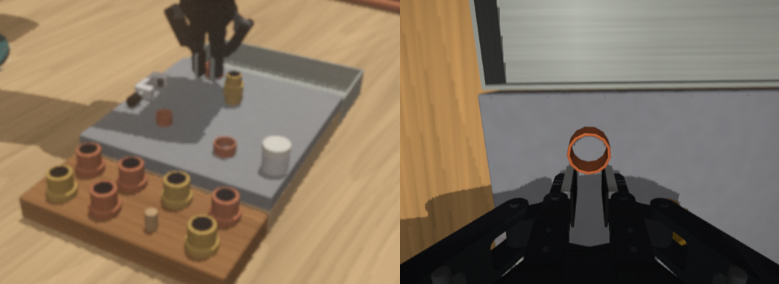

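The ring sits nested on the two fingertips at (588,150) and the coupling is clear. Pushing on over the edge.

Emit:
apply_moves(
  steps=[
    [[12,0,0,0],[12,0,0,0],[12,0,0,0],[12,0,0,0],[12,0,0,0]],
  ],
)

```text
time_s: 5.15
ee_pos: [0.4912, 0.1904, 0.0573]
eef_rot: [-0.0, 0.672, 0.741, 0.0]
contact_force: [-0.1, 0.1, 1.1]
gripper_width: 0.0175
finger_force: 0.0
```

Emit:
apply_moves(
  steps=[
    [[12,0,0,0],[8,0,0,0],[0,0,0,0],[0,0,-40,0],[0,0,-50,0]],
  ],
)

```text
time_s: 5.78
ee_pos: [0.4888, 0.2088, 0.1475]
eef_rot: [-0.0, 0.672, 0.74, -0.001]
contact_force: [1.1, 0.2, -0.6]
gripper_width: 0.0171
finger_force: 0.0
```

```bash
python3 -c "
from h import *
st();w=manip.capture('wrist');s=manip.capture('scene')
cv2.imwrite('pics/t4.png',np.hstack([cv2.resize(s['image'][100:320,90:400],(400,284)),cv2.resize(w['image'],(379,284))]))"
```

```text
t 5.775 board xy [-56.4 151.2] z 0.1475 w 0.01709522785775982 F [ 1.1  0.2 -0.6] yaw of tool y vs board x deg -0.03 tilt -1.0
```

View pics/t4.png

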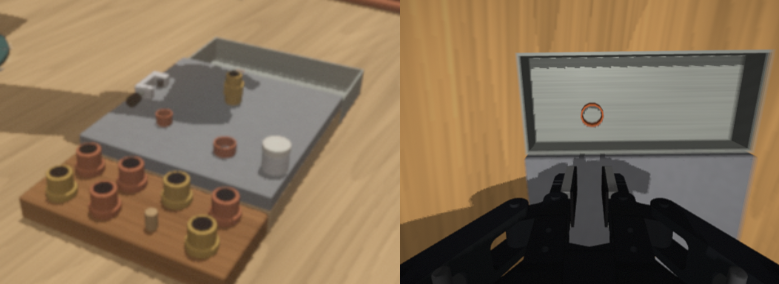

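The first ring lies in the tray at (592,114). Next is the small ring at board (-50,-54).

Emit:
apply_moves(
  steps=[
    [[-60,2,0,0],[-60,2,0,0],[-60,2,0,0],[-62,1,0,0],[0,0,0,0]],
  ],
)

```text
time_s: 6.5
ee_pos: [0.5196, -0.0347, 0.1469]
eef_rot: [0.0, 0.674, 0.739, -0.0]
contact_force: [-0.1, 0.4, 0.4]
gripper_width: 0.0171
finger_force: 0.0
```

Emit:
apply_moves(
  steps=[
    [[0,0,30,0],[0,0,30,0],[0,0,20,0],[0,0,10,0],[0,0,0,0]],
  ],
)

```text
time_s: 7.12
ee_pos: [0.5197, -0.0306, 0.0572]
eef_rot: [-0.0, 0.672, 0.741, -0.0]
contact_force: [-0.6, 0.7, -0.3]
gripper_width: 0.0173
finger_force: 0.0
```

Emit:
apply_moves(
  steps=[
    [[10,0,0,0],[10,0,0,0],[10,0,0,0],[10,0,0,0],[10,0,0,0]],
  ],
)

```text
time_s: 7.75
ee_pos: [0.5148, 0.0197, 0.0574]
eef_rot: [0.0, 0.672, 0.741, 0.0]
contact_force: [0.0, -1.0, 0.4]
gripper_width: 0.0173
finger_force: 0.2
```

```bash
python3 -c "
from h import *
st();w=manip.capture('wrist');s=manip.capture('scene')
cv2.imwrite('pics/t5.png',np.hstack([cv2.resize(s['image'][100:320,90:400],(400,284)),cv2.resize(w['image'],(379,284))]))"
```

```text
t 7.75 board xy [-48.9 -39.5] z 0.0574 w 0.017339503659268986 F [ 0.  -1.   0.4] yaw of tool y vs board x deg -0.01 tilt -1.0
```

View pics/t5.png

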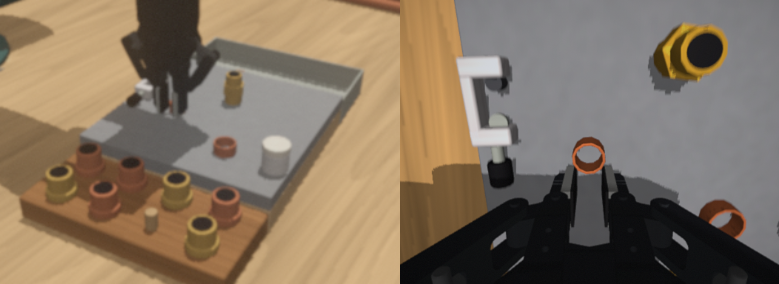

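The small ring is nested at (588,155). I'll steer slightly away from the coupling while pushing.

Emit:
apply_moves(
  steps=[
    [[8,-2,0,0],[10,-2,0,0],[10,-2,0,0],[10,-1,0,0],[12,0,0,0]],
  ],
)

```text
time_s: 8.48
ee_pos: [0.5029, 0.0688, 0.0573]
eef_rot: [0.0, 0.672, 0.74, 0.0]
contact_force: [0.3, -0.6, 0.5]
gripper_width: 0.0171
finger_force: 0.1
```

Emit:
apply_moves(
  steps=[
    [[12,0,0,0],[12,0,0,0],[12,0,0,0],[12,0,0,0],[12,0,0,0]],
  ],
)

```text
time_s: 9.1
ee_pos: [0.4972, 0.1285, 0.0573]
eef_rot: [0.0, 0.672, 0.74, 0.0]
contact_force: [0.4, 0.1, -0.1]
gripper_width: 0.0166
finger_force: 0.1
```

Emit:
apply_moves(
  steps=[
    [[12,0,0,0],[12,0,0,0],[12,0,0,0],[12,0,0,0],[12,0,0,0]],
  ],
)

```text
time_s: 9.72
ee_pos: [0.4914, 0.1883, 0.0573]
eef_rot: [-0.0, 0.672, 0.74, 0.0]
contact_force: [0.0, 0.1, -0.0]
gripper_width: 0.0174
finger_force: 0.0
```

Emit:
apply_moves(
  steps=[
    [[12,0,0,0],[8,0,0,0],[0,0,0,0],[0,0,-40,0],[0,0,-50,0]],
  ],
)

```text
time_s: 10.35
ee_pos: [0.489, 0.2069, 0.1475]
eef_rot: [-0.0, 0.672, 0.74, -0.001]
contact_force: [0.2, -0.4, -0.1]
gripper_width: 0.0169
finger_force: 0.0
```

```bash
python3 -c "
from h import *
st();w=manip.capture('wrist');s=manip.capture('scene')
cv2.imwrite('pics/t6.png',np.hstack([cv2.resize(s['image'][100:320,90:400],(400,284)),cv2.resize(w['image'],(379,284))]))"
```

```text
t 10.35 board xy [-56.4 149.2] z 0.1475 w 0.016923595038225894 F [ 0.2 -0.4 -0.1] yaw of tool y vs board x deg -0.03 tilt -1.0
```

View pics/t6.png

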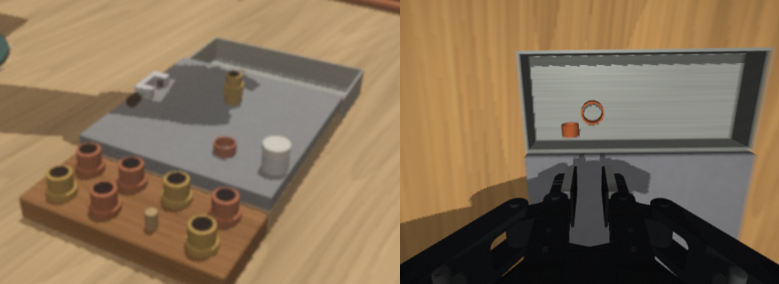

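Two are in the tray, at (592,112) and (570,130), and everything else is untouched. Last ring at board (49,-75).

Emit:
apply_moves(
  steps=[
    [[-52,21,0,0],[-52,21,0,0],[-52,21,0,0],[-52,21,0,0],[-50,21,0,0]],
  ],
)

```text
time_s: 11.08
ee_pos: [0.6195, -0.0415, 0.147]
eef_rot: [0.0, 0.672, 0.74, -0.0]
contact_force: [1.4, 0.2, 0.8]
gripper_width: 0.0173
finger_force: 0.0
```

Emit:
apply_moves(
  steps=[
    [[0,0,0,0],[0,0,20,0],[0,0,0,0]],
  ],
)

```text
time_s: 11.45
ee_pos: [0.6176, -0.0382, 0.1247]
eef_rot: [-0.001, 0.672, 0.741, -0.001]
contact_force: [-0.8, 0.1, -0.3]
gripper_width: 0.0172
finger_force: 0.0
```

```bash
python3 -c "
from h import *
st();w=manip.capture('wrist');s=manip.capture('scene')
cv2.imwrite('pics/t7.png',np.hstack([cv2.resize(s['image'][100:320,90:400],(400,284)),cv2.resize(w['image'],(379,284))]))"
```

```text
t 11.45 board xy [  47.9 -107.2] z 0.1247 w 0.017192561051502693 F [-0.8  0.1 -0.3] yaw of tool y vs board x deg 0.04 tilt -0.99999
```

View pics/t7.png

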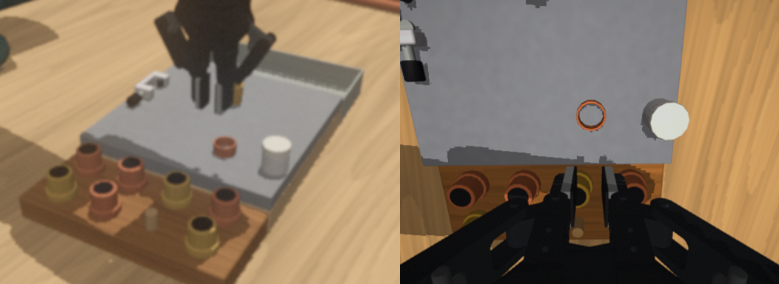

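The ring is centred ahead of the fingers at (591,115), with the tin clear at (668,120).

Emit:
apply_moves(
  steps=[
    [[0,1,30,0],[0,0,22,0],[0,0,11,0],[0,0,6,0],[0,0,0,0]],
  ],
)

```text
time_s: 12.18
ee_pos: [0.6201, -0.0392, 0.0585]
eef_rot: [0.0, 0.672, 0.74, 0.0]
contact_force: [0.3, -1.4, -0.7]
gripper_width: 0.0171
finger_force: 0.0
```

Emit:
apply_moves(
  steps=[
    [[10,0,0,0],[10,0,0,0],[10,0,0,0],[10,0,0,0],[10,0,0,0]],
  ],
)

```text
time_s: 12.8
ee_pos: [0.6151, 0.0114, 0.0584]
eef_rot: [0.0, 0.672, 0.741, 0.0]
contact_force: [0.6, -0.0, 0.1]
gripper_width: 0.0174
finger_force: 0.2
```

```bash
python3 -c "
from h import *
st();w=manip.capture('wrist');s=manip.capture('scene')
cv2.imwrite('pics/t8.png',np.hstack([cv2.resize(s['image'][100:320,90:400],(400,284)),cv2.resize(w['image'],(379,284))]))"
```

```text
t 12.8 board xy [ 50.1 -57.5] z 0.0584 w 0.017421443525760992 F [ 0.6 -0.   0.1] yaw of tool y vs board x deg -0.0 tilt -1.0
```

View pics/t8.png

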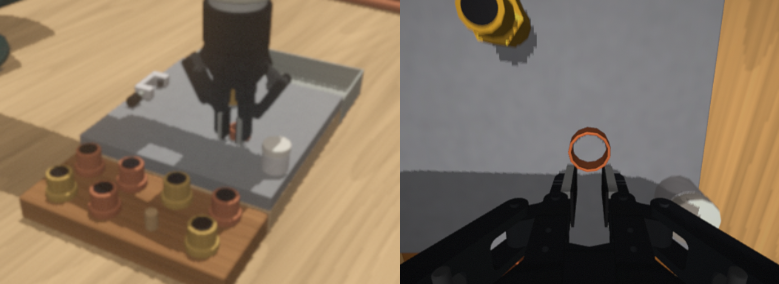

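The ring is nested at (589,150) and the tin is undisturbed. Pushing on, steering away from the coupling once past the tin.

Emit:
apply_moves(
  steps=[
    [[12,0,0,0],[12,2,0,0],[12,2,0,0],[12,2,0,0],[12,2,0,0]],
  ],
)

```text
time_s: 13.52
ee_pos: [0.6174, 0.072, 0.0583]
eef_rot: [-0.0, 0.672, 0.741, -0.0]
contact_force: [1.0, -0.3, 0.0]
gripper_width: 0.017
finger_force: 0.1
```

Emit:
apply_moves(
  steps=[
    [[12,0,0,0],[12,0,0,0],[12,0,0,0],[12,0,0,0],[12,0,0,0]],
  ],
)

```text
time_s: 14.15
ee_pos: [0.6114, 0.1316, 0.0583]
eef_rot: [0.0, 0.672, 0.74, 0.0]
contact_force: [-0.2, -0.8, 0.4]
gripper_width: 0.0172
finger_force: 0.1
```

Emit:
apply_moves(
  steps=[
    [[12,0,0,0],[12,0,0,0],[12,0,0,0],[12,0,0,0],[12,0,0,0]],
  ],
)

```text
time_s: 14.78
ee_pos: [0.6056, 0.1913, 0.0583]
eef_rot: [-0.0, 0.672, 0.74, 0.0]
contact_force: [-0.1, 0.2, -0.1]
gripper_width: 0.0172
finger_force: 0.0
```

Emit:
apply_moves(
  steps=[
    [[12,0,0,0],[12,0,0,0],[4,0,0,0],[0,0,-40,0],[0,0,-50,0]],
  ],
)

```text
time_s: 15.4
ee_pos: [0.6025, 0.2182, 0.1483]
eef_rot: [-0.001, 0.672, 0.74, -0.001]
contact_force: [1.2, -0.5, 0.0]
gripper_width: 0.0174
finger_force: 0.0
```

Emit:
apply_moves(
  steps=[
    [[0,0,-30,0],[0,0,0,0],[0,0,0,0]],
  ],
)

```text
time_s: 15.78
ee_pos: [0.6027, 0.2182, 0.1774]
eef_rot: [-0.0, 0.672, 0.74, -0.0]
contact_force: [-1.2, 0.1, -0.6]
gripper_width: 0.0171
finger_force: 0.0
```

```bash
python3 -c "
from h import *
st();w=manip.capture('wrist');s=manip.capture('scene')
cv2.imwrite('pics/t9.png',np.hstack([cv2.resize(s['image'][100:320,90:400],(400,284)),cv2.resize(w['image'],(379,284))]))"
```

```text
t 15.775 board xy [ 57.9 149.5] z 0.1774 w 0.017139201405777457 F [-1.2  0.1 -0.6] yaw of tool y vs board x deg -0.02 tilt -1.0
```

View pics/t9.png

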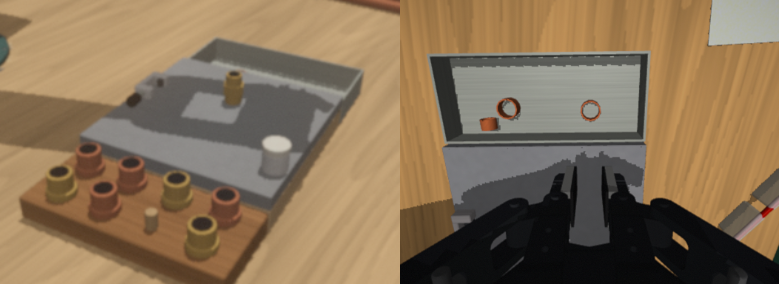

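All three rings lie in the tray, at (509,108), (489,124) and (591,110). The coupling, tin and cutter are in place. Handing the job in.

```bash
python3 -c "
from cell import manip
print(manip.job_done())"
```

```text
the job is handed in; nothing more can be done
None
```

All three offcuts were pushed into the scrap tray, and the last pictures show the coupling, tin and cutter where they began; I handed the job in at about 16 s, and the hand-in call gave no verdict.

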